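# Mesh a splined gear on a gearmotor and hold it home against its spring collar

## Task

Take the gear with the cross-shaped bore and fit it, hub up, on the upright cross-splined shaft of the gearmotor: turn it until the splines mesh, slide it down and push the spring collar under it fully down. Finish while holding: keep the gear pressed home with the gripper as the program ends, so that a clip can be fitted over it. Leave all other parts on the bench where they are.

Things in the scene. Friction and masses are not known exactly. Their poses are not given: they have to be found in the camera images.
- gear_centre (a point): centre of the gear to fit, half-way up its axis, 22 mm above its underside: white nylon, 44 mm tall, about 220 g, standing hub up. Toothed disc below: 92 mm across, 14 mm thick; round hub above: 56 mm across, 30 mm tall, to grip at any yaw. A cross-shaped bore runs right through: two slots, each 38 by 12.5 mm. z up, x and y along the slots (alike every quarter turn)
- shaft_tip (a point): top centre of the gearmotor's upright, fixed (it does not turn) cross-splined steel shaft, 105 mm above the bench. Section: two crossed bars, each 35.5 by 10 mm, tops rounded over; x and y lie along the bars, z up. Around it a spring collar, 56 mm across, its top 42 mm below this point when up, 50 mm when fully down: gear_centre is then 28 mm below and the shaft stands 6 mm out of the hub
- gearmotor: grey gear housing bolted to the bench, 110 (x) by 100 mm, 45 mm tall, on a foot plate 150 by 140 by 6 mm; origin under its centre, on the shaft's axis. Its motor, 43 mm thick, lies along +x, out to 167 mm from the axis and up to 47 mm high
- collar (a joint): travel of the spring collar in m: 0 = up, 0.008 = fully down on its stop. It begins to move at about 5 N, needs about 10 N to go fully down, and springs back up (lifting the gear) when let go
- gear_round_centre (a point): a look-alike gear to leave alone: same size and colour, but a round bore 26 mm across; point on the axis, 22 mm above its underside
- gear_square_centre (a point): a look-alike gear to leave alone: same size and colour, but a square bore 22 mm wide; point on the axis, 22 mm above its underside
- bushing_centre (a point): bystander: steel bushing, 40 mm across, 30 mm tall, standing; its centre
- tape_centre (a point): bystander: cardboard-brown tape roll, 100 mm across, 45 mm tall, lying flat; its centre
- oil_centre (a point): bystander: clear oil bottle with black cap, 52 mm across, 130 mm tall, standing; its centre
- wrench_grip (a point): bystander: steel wrench lying flat; a point on its handle
- driver_grip (a point): bystander: screwdriver with black handle, lying; a point on its handle

How it is judged:
On the way, in this order (a step that is already met when the one before it is completed fails the run):
1. the gear is lifted clear of the bench, hub up (height (world z) of gear_centre above 0.06 m and angle between gear_centre's own z axis and vertical below 0.4 rad), for 0.1 s.
2. the gear is meshed on the shaft: coaxial, upright, and at least 15 mm down on the splines (z of gear_centre in the frame of shaft_tip below 0.007 m and horizontal distance between gear_centre and shaft_tip below 0.004 m and angle between gear_centre's own z axis and vertical below 0.12 rad), for 0.1 s.
At the end, for the whole second after the job is handed in: gear hub up on the shaft, splines in mesh (0.15 rad), coaxial within 3 mm, tilt under 0.08 rad, collar at least 6 of its 8 mm down, gear_centre 25.5 to 34 mm below the shaft tip, the fingers still pressing or gripping the gear (over 2 N) through the last second (value of joint collar above 0.006 m and z of gear_centre in the frame of shaft_tip between -0.034 and -0.0255 m and horizontal distance between gear_centre and shaft_tip below 0.003 m and angle between gear_centre's own z axis and vertical below 0.08 rad and (angle between the x axis of gear_centre and the x axis of shaft_tip, either way round below 0.15 rad or angle between the x axis of gear_centre and the y axis of shaft_tip, either way round below 0.15 rad) and contact force between gear and the fingers above 2 N); the arm keeps its last pose, push and grip.
It fails at once if another part on the bench is moved more than 30 mm (distance of any of gear_round_centre, gear_square_centre, bushing_centre, tape_centre, oil_centre, wrench_grip, driver_grip from where it was at the start of the episode above 0.03 m).
It also fails if it takes over 43 s, if anything falls off the work surface, if the arm or the gripper's body presses on something with over 40 N, if the wrist force passes 120 N, or if a joint passes its speed limit or range.

## Robot

A 6-joint arm with a two-finger parallel gripper is mounted at the origin on the work surface. World frame = base frame: x ahead of the robot, y to its left, z up, the work surface at z = 0. Lengths are in m, angles in rad, forces in N, time in s.
With the tool pointing down it reaches from about 0.3 to 0.875 m from the base axis. Payload 6.4 kg.
Tool frame: the origin (TCP) lies between the finger pads; the fingertips stand 25 mm ahead of it and the grasp point (between the pads) lies 6 mm ahead of it; y points along the fingers, x is the direction in which the jaws open and shut, and the axes are right-handed (so a half turn about y gives the same grasp; the last joint's range is limited). The gripper opens to 85 mm and grips with 20 to 120 N. Pads are 22 mm wide; open, the fingers measure 114 mm over their backs; the gripper's body (76 mm by 85 mm) begins 54 mm behind the grasp point. The pads swing forward as they close: fully open they stand 13 mm farther back than shut.
Start: joints at [0.907, 0.181, 1.607, -0, 1.354, -0.206], TCP at [0.254, 0.516, 0.256] pointing down, gripper open.
Joint ranges: [-2.99, 2.99], [-0.89, 2.07], [0.3, 2.58], [-1.14, 4.28], [0, 2.63], [-3.12, 3.12]. Speed limits (rad/s): [2.57, 2.57, 3.01, 3.14, 3.14, 3.14].

## Interface

Orientations are given as a unit quaternion [w, x, y, z].
In Python, from bench import ctrl, vision, ticket, find_in, regions_of, pinpoint gives the robot as it stands.
- The arm moves only by the tool apply_moves, never from a script. Its argument "increments" is a list of rows, each an object of numbers: "x", "y", "z": the shift along the tool's x, y, z in cm; "ax", "ay", "az": the turn, a rotation vector about the tool's x, y, z in rad; "grip": the closure, from 0 (fully open) to 1 (shut). A call has 1 to 12 rows; each row is the pose to reach, as a shift and turn from the pose measured when the call began, along the tool's axes at that moment; what a row does not reach only later rows make up. A row lasts 1/8 s, in which the tool goes at most 62.5 mm and 10.7 degrees, less where a joint would pass 70% of its speed; a pose out of reach is approached as far as the arm can. A call with a gripper value outside its range is refused whole. The fingers move at their own pace and stop on an object; the grip force is fixed at half the most. Time passes only in rows, so rows that repeat a pose let the fingers close. It gives the time, the measured TCP pose, the force and the opening at its end, in the units of the state.
- ctrl.get_obs(): the state, without advancing time (a new reading comes with each control period).
- vision.camera(name): name is "side" or "top"; returns the picture (420x560x3 uint8, red, green, blue); there is no depth.
- vision.camera_params(name): a dict with "intrinsics" (3x3 intrinsics, pixels), "k1" (the pictures are not rectified: a ray, as slopes to the right and down, at radius r is drawn at 1 + k1 r^2 times it, then the intrinsics apply), "R" (3x3) and "t" (3): a world point X has camera coordinates R X + t. Camera axes: x right, y down, z forward; pixel columns grow to the right and rows downward; lengths in m; the calibration is good to about 2 mm. A picture is of the moment at which its call begins. camera_params takes no time and is no camera call.
- ticket.hand_in(): hands the job in, once; it reports no verdict.
Trained networks look in the newest picture that a camera, given by its name, has taken for a name from the list of things; names that differ only in an ending like _2 or _b are one class to them, and where a whole thing is asked for, a point or a joint stands for the part that bears it (a point fixed in the world has none). Each returns a list of dicts, best first, with "p" (0 to 1); they miss things now and then, are a little off and sometimes report something else, mostly with a low value. They report only what shows in the picture. A call takes as long as a camera call.
- find_in(camera, query): "rect" ([centre column, centre row, width, height] in pixels, round what is visible of it).
- regions_of(camera, query): "mask" (420x560 bool, what is visible of it) and "rect" ([centre column, centre row, width, height] in pixels, round what is visible of it).
- pinpoint(camera, query): "xy" ([column, row] in pixels: a listed point, or the origin of a listed thing).
The state is a dict: "time_s": time; "q": joint angles; "dq": joint speeds; "joint_efforts": joint torques, N m; "eef_pos": TCP position; "eef_rot": TCP orientation; "wrist_force": force on the tool from outside, world axes, zero at the start; "torque": the same for the moment, N m; "opening": opening from 0.0 (shut) to 1.0 (fully open).
Only numpy, scipy, OpenCV 4.12 (cv2) and the standard library are available. Lean on these libraries where they do the work, as an engineer would, in place of code of your own. Each camera call takes 0.05 s, during which the arm holds its last target.

## Working session

There is one attempt and no reset: what is moved stays moved. The work goes in short steps, Python scripts to look and compute and a tool call to move; the robot and the scene stay as the last step left them, time stands still between calls to the robot, and variables do not carry over. Pictures are saved under pics/ and viewed, and the job is handed in when it is done.

Besides the shell and the picture viewer there is one more tool, called after ">>>" as name(argument=value, ...), one argument or row to a line, values as JSON. apply_moves: Moves the arm, as the interface text tells. Its arguments: {"type":"object","properties":{"increments":{"type":"array","items":{"type":"object","properties":{"x":{"type":"number"},"y":{"type":"number"},"z":{"type":"number"},"ax":{"type":"number"},"ay":{"type":"number"},"az":{"type":"number"},"grip":{"type":"number"}}}}},"required":["increments"]}

```bash
ls; mkdir -p pics
cat > h.py <<'E'
import numpy as np, cv2
from bench import ctrl, vision, ticket, find_in, regions_of, pinpoint
def ray(cam,uv):
    P=vision.camera_params(cam);K=np.array(P["intrinsics"]);R=np.array(P["R"]);t=np.array(P["t"])
    d=np.array([(uv[0]-K[0,2])/K[0,0],(uv[1]-K[1,2])/K[1,1]]);s=d.copy()
    for _ in range(50): s=d/(1+P["k1"]*(s@s))
    return -R.T@t, R.T@np.array([s[0],s[1],1.])
def atz(cam,uv,z):
    o,v=ray(cam,uv); return o+v*(z-o[2])/v[2]
def proj(cam,X):
    P=vision.camera_params(cam);K=np.array(P["intrinsics"]);c=np.array(P["R"])@np.array(X)+np.array(P["t"])
    s=c[:2]/c[2]; s=s*(1+P["k1"]*(s@s)); return np.array([K[0,0]*s[0]+K[0,2],K[1,1]*s[1]+K[1,2]])
def shot(cam,name):
    im=np.array(vision.camera(cam)); cv2.imwrite(f"pics/{name}.png",im[:,:,::-1]); return im
E
python3 - <<'E'
from h import *
for c in("top","side"):
    shot(c,c+"0")
    P=vision.camera_params(c); print(c,P)
    for q in("gear_centre","shaft_tip","gear_round_centre","gear_square_centre"):
        print(q,[(np.round(d["xy"],1),round(d["p"],2)) for d in pinpoint(c,q)[:4]])
print(ctrl.get_obs())
E
```

```text
pics
top {'intrinsics': array([[511.15968525,   0.        , 282.45480693],
       [  0.        , 511.15968525, 206.1339495 ],
       [  0.        ,   0.        ,   1.        ]]), 'k1': -0.03211969678962786, 'R': array([[-0.00613134, -0.99992416, -0.01068091],
       [-0.98388125,  0.00794123, -0.17864662],
       [ 0.17871789,  0.0094134 , -0.98385533]]), 't': array([8.58979522e-04, 5.69883824e-01, 1.45617642e+00])}
gear_centre [(array([197.1, 229.7]), 0.58)]
shaft_tip [(array([375.4, 218.6]), 0.63), (array([157.7, 151.8]), 0.33)]
gear_round_centre [(array([267.8, 245.8]), 0.67)]
gear_square_centre [(array([240. , 175.9]), 0.89)]
side {'intrinsics': array([[386.72965744,   0.        , 278.74452561],
       [  0.        , 386.72965744, 211.33606857],
       [  0.        ,   0.        ,   1.        ]]), 'k1': 0.00991626698166639, 'R': array([[ 0.73023581, -0.68288767,  0.020496  ],
       [-0.33854193, -0.38774694, -0.85734571],
       [ 0.59341808,  0.61912579, -0.51433282]]), 't': array([-0.41359878,  0.2935221 ,  0.71816472])}
gear_centre [(array([211.9, 209.4]), 0.79), (array([346.
[... 177 characters left out ...]
208.1]), 0.56), (array([210.2, 211.2]), 0.35)]
{'time_s': 0.5, 'q': array([ 9.06721507e-01,  1.80837026e-01,  1.60706333e+00,  1.59943616e-05,
        1.35377958e+00, -2.06277397e-01]), 'dq': array([ 0.00058877,  0.00053953, -0.00331325,  0.00041924,  0.00261243,
        0.00063815]), 'joint_efforts': array([-4.28523060e-05, -4.44444001e+01, -3.51359975e+01, -4.34378796e-05,
        1.98025169e-03, -3.60007039e-05]), 'eef_pos': array([0.25409601, 0.51579763, 0.25623697]), 'eef_rot': array([-0.60040623,  0.60041703,  0.37347397, -0.37353573]), 'wrist_force': array([ 0.53038865, -0.12501613,  0.38991332]), 'torque': array([ 0.01942291, -0.03400603, -0.02872202]), 'opening': 0.9978543890393946}
```

View pics/top0.png

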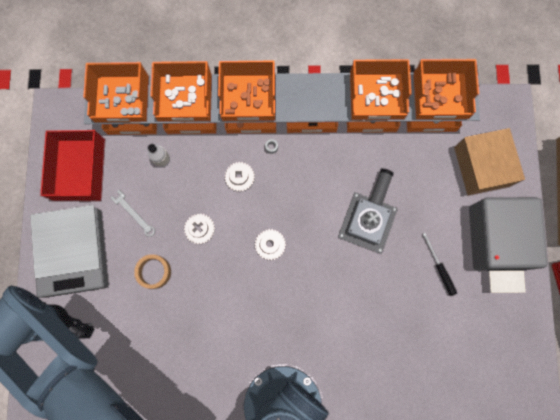

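View pics/side0.png

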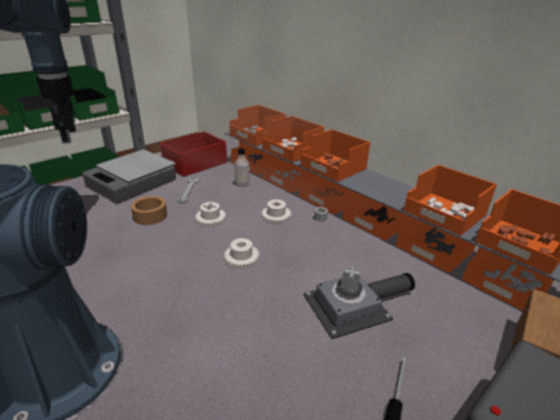

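Run:
```python
import cv2
im=cv2.imread("pics/top0.png")
a=cv2.resize(im[195:265,160:230],(390,390),interpolation=cv2.INTER_CUBIC)
b=cv2.resize(im[180:255,335:410],(390,390),interpolation=cv2.INTER_CUBIC)
cv2.imwrite("pics/z0.png",cv2.hconcat([a,b]))
```

```text
(no output)
```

View pics/z0.png

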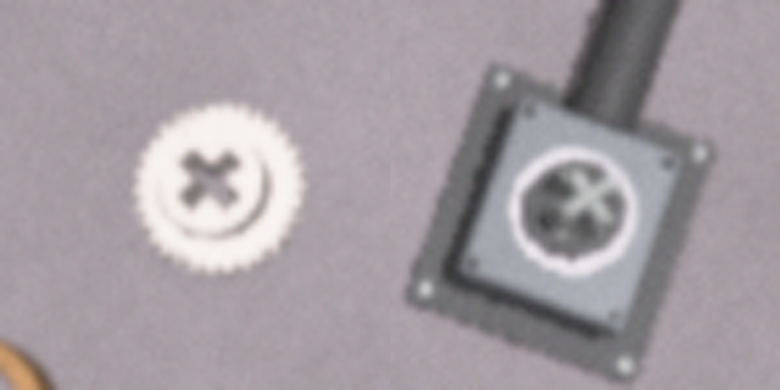

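The cross-bore gear is at about (198,228) in the top picture and (211,211) in the side picture. The shaft tip is at about (373,217) in the top picture and (351,269) in the side picture. I'll rectify both to metric views next.

```bash
cat >> h.py <<'E'
def rect(cam,im,c,z,half=0.06,n=390):
    g=np.linspace(-half,half,n); 
    # columns = +x world right, rows: +y up
    mx=np.zeros((n,n),np.float32);my=mx.copy()
    X,Y=np.meshgrid(c[0]+g,c[1]-g)
    P=vision.camera_params(cam);K=np.array(P["intrinsics"]);R=np.array(P["R"]);t=np.array(P["t"])
    C=np.stack([X,Y,np.full_like(X,z)],-1)@R.T+t
    s=C[...,:2]/C[...,2:]; s=s*(1+P["k1"]*(s**2).sum(-1,keepdims=True))
    return cv2.remap(im,(K[0,0]*s[...,0]+K[0,2]).astype(np.float32),(K[1,1]*s[...,1]+K[1,2]).astype(np.float32),cv2.INTER_CUBIC)
def tri(uvt,uvs):
    o1,v1=ray("top",uvt);o2,v2=ray("side",uvs);v1=v1/np.linalg.norm(v1);v2=v2/np.linalg.norm(v2)
    A=np.stack([v1,-v2],1);s=np.linalg.lstsq(A,o2-o1,rcond=None)[0]
    a,b=o1+s[0]*v1,o2+s[1]*v2; return (a+b)/2,np.linalg.norm(a-b)
def disc(im,g):
    L=rect("top",im,g,0.014,0.065,520).astype(float).mean(-1)
    m=cv2.inRange(L,np.percentile(L,10)*0+195,300)
    k=cv2.findContours(m,cv2.RETR_EXTERNAL,cv2.CHAIN_APPROX_NONE)[0]
    k=max(k,key=cv2.contourArea);(u,v),r=cv2.minEnclosingCircle(k);e=cv2.fitEllipse(k)
    f=lambda u,v:(g[0]-0.065+u*.13/519,g[1]+0.065-v*.13/519)
    return f(u,v),r*.13/519,f(*e[0]),np.array(e[1])*.13/519
E
python3 - <<'E'
from h import *
t=cv2.imread("pics/top0.png");s=cv2.imread("pics/side0.png")
print(proj("top",[0.5,0,0]),proj("top",[0.5,0.2,0]))
g=atz("top",(198,228),.044)[:2]; h=atz("top",(373.5,217),.105)[:2]
print("gear",g,"tip",h, "tri gear",tri((197.1,229.7),(211.9,209.4)),"tri tip pin",tri((375.4,218.6),(351.7,269)),tri((373.5,217),(351.7,269)))
print(disc(t,g))
print("gear disc side->", atz("side",(211.9,209.4),.022), "tip side",atz("side",(351.7,269),.105))
a=rect("top",t,g,.044,.03);b=rect("top",t,h,.105,.03)
cv2.imwrite("pics/z1.png",cv2.hconcat([a,b]))
a=rect("side",s,g,.044,.03);b=rect("side",s,h,.105,.03)
cv2.imwrite("pics/z2.png",cv2.hconcat([a,b]))
E
```

```text
[281.72504021 231.91023604] [215.70703231 232.38899022]
gear [0.50768239 0.24634234] tip [ 0.52680423 -0.26107744] tri gear (array([0.5108567 , 0.24621816, 0.03505158]), np.float64(0.01638681086058155)) tri tip pin (array([ 0.52113483, -0.26506423,  0.11668014]), np.float64(0.0021842135563947887)) (array([ 0.52682507, -0.26109414,  0.11108031]), np.float64(0.0028072974928897206))
((np.float64(0.511464568409598), np.float64(0.2486603833586743)), 0.04637042771414755, (np.float64(0.5115679242142177), np.float64(0.24889789684756142)), array([0.08961711, 0.0902403 ]))
gear disc side-> [0.52990762 0.2609551  0.022     ] tip side [ 0.53458193 -0.25775637  0.105     ]
```

View pics/z1.png

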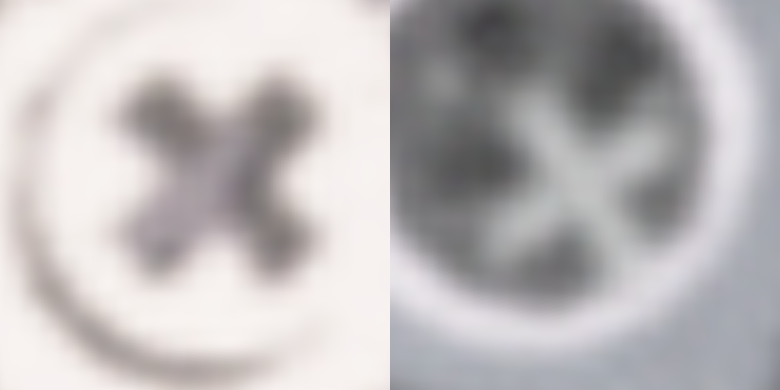

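View pics/z2.png

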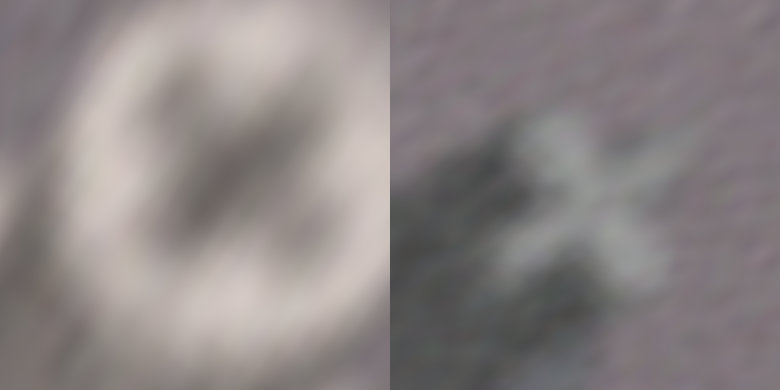

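```bash
cat >> h.py <<'E'
from scipy.spatial.transform import Rotation as Ro
def toolR(o=None):
    o=o or ctrl.get_obs(); w,x,y,z=o["eef_rot"]; return Ro.from_quat([x,y,z,w]).as_matrix()
def go(target,o=None):
    o=o or ctrl.get_obs(); return 100*toolR(o).T@(np.array(target)-o["eef_pos"])
E
python3 - <<'E'
from h import *
print(toolR().round(3)); print(go([.5115,.2486,.10]),go([.5115,.2486,.037]))
for c in("top","side"): P=vision.camera_params(c);print(-np.array(P["R"]).T@P["t"])
E
```

```text
[[ 0.442 -0.    -0.897]
 [ 0.897 -0.     0.442]
 [-0.    -1.     0.   ]]
[-12.59040312  15.62357451 -34.89984876] [-12.58988507  21.92357449 -34.90005769]
[ 0.30045851 -0.01737423  1.53448392]
[-0.02477775 -0.6132635   0.62950272]
```

>>> apply_moves(
  increments=[
    {"x": -2, "z": -6},
    {"x": -4, "z": -12},
    {"x": -6.5, "z": -18},
    {"x": -8.5, "z": -24, "y": 3},
    {"x": -10.5, "z": -30, "y": 6},
    {"x": -12.5, "z": -35, "y": 10},
    {"x": -12.5, "z": -35, "y": 15},
    {"x": -12.5, "z": -35, "y": 15},
  ],
)

```text
invalid input
```

Run:
```python
from h import *
shot("side","side1");o=ctrl.get_obs();print(o["time_s"],o["eef_pos"],o["q"],go([.5125,.249,.037],o),proj("side",o["eef_pos"]))
```

```text
0.55 [0.25412525 0.51580367 0.2562754 ] [ 9.06692719e-01  1.80827051e-01  1.60699552e+00  5.16698930e-06
  1.35382821e+00 -2.06364684e-01] [-12.51434506  21.92765014 -34.96860592] [ 67.56128178 133.39149313]
```

View pics/side1.png

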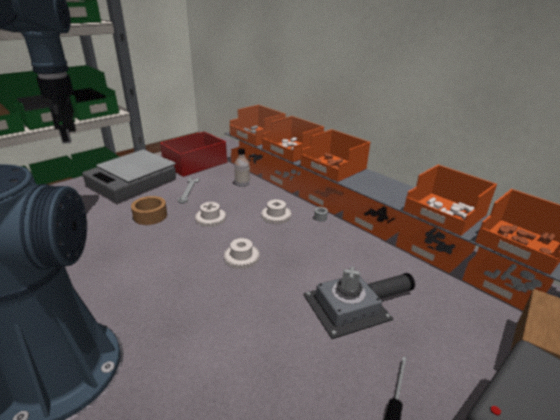

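The call was refused and the arm hasn't moved. I'll give every field in each row.

>>> apply_moves(
  increments=[
    {"x": -2, "y": 0, "z": -6, "ax": 0, "ay": 0, "az": 0, "grip": 0},
    {"x": -4, "y": 0, "z": -12, "ax": 0, "ay": 0, "az": 0, "grip": 0},
    {"x": -6.5, "y": 0, "z": -18, "ax": 0, "ay": 0, "az": 0, "grip": 0},
    {"x": -8.5, "y": 3, "z": -24, "ax": 0, "ay": 0, "az": 0, "grip": 0},
    {"x": -10.5, "y": 6, "z": -30, "ax": 0, "ay": 0, "az": 0, "grip": 0},
    {"x": -12.5, "y": 10, "z": -35, "ax": 0, "ay": 0, "az": 0, "grip": 0},
    {"x": -12.5, "y": 15, "z": -35, "ax": 0, "ay": 0, "az": 0, "grip": 0},
    {"x": -12.5, "y": 15, "z": -35, "ax": 0, "ay": 0, "az": 0, "grip": 0},
  ],
)

```text
time_s: 1.55
eef_pos: [0.51, 0.2467, 0.1014]
eef_rot: [0.602, -0.6, -0.369, 0.376]
wrist_force: [-0.5, 0.2, 1.1]
opening: 0.998
```

Run:
```python
from h import *
shot("side","side2");o=ctrl.get_obs();print(o["time_s"],o["eef_pos"],o["q"],go([.5125,.249,.037],o),proj("side",o["eef_pos"]))
```

```text
1.6 [0.51128615 0.24808674 0.10405403] [ 2.42861206e-01  3.52029321e-01  1.73120273e+00  2.01693004e-04
  1.06395439e+00 -8.68821463e-01] [ 0.15898679  6.70452688 -0.09772938] [207.16707523 188.92526562]
```

View pics/side2.png

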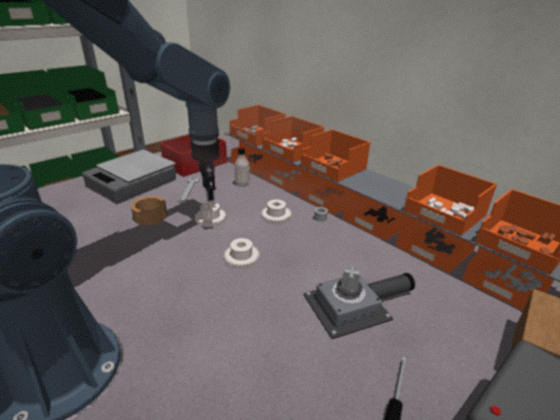

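The gripper is over the cross gear. In the side picture the near finger is at about (207,215) and the gear at about (211,212). I'll descend and grip.

>>> apply_moves(
  increments=[
    {"x": 0.15, "y": 3, "z": -0.1, "ax": 0, "ay": 0, "az": 0, "grip": 0},
    {"x": 0.15, "y": 6, "z": -0.1, "ax": 0, "ay": 0, "az": 0, "grip": 0},
    {"x": 0.15, "y": 6.6, "z": -0.1, "ax": 0, "ay": 0, "az": 0, "grip": 0},
    {"x": 0.15, "y": 6.6, "z": -0.1, "ax": 0, "ay": 0, "az": 0, "grip": 0},
    {"x": 0.15, "y": 6.6, "z": -0.1, "ax": 0, "ay": 0, "az": 0, "grip": 0},
  ],
)

```text
time_s: 2.22
eef_pos: [0.5138, 0.2497, 0.0402]
eef_rot: [0.601, -0.6, -0.373, 0.374]
wrist_force: [1.0, -0.1, -0.2]
opening: 1.002
```

>>> apply_moves(
  increments=[
    {"x": 0, "y": 0, "z": 0, "ax": 0, "ay": 0, "az": 0, "grip": 0.3},
    {"x": 0, "y": 0, "z": 0, "ax": 0, "ay": 0, "az": 0, "grip": 0.6},
    {"x": 0, "y": 0, "z": 0, "ax": 0, "ay": 0, "az": 0, "grip": 1},
    {"x": 0, "y": 0, "z": 0, "ax": 0, "ay": 0, "az": 0, "grip": 1},
    {"x": 0, "y": 0, "z": 0, "ax": 0, "ay": 0, "az": 0, "grip": 1},
    {"x": 0, "y": 0, "z": 0, "ax": 0, "ay": 0, "az": 0, "grip": 1},
  ],
)

```text
time_s: 2.98
eef_pos: [0.5148, 0.2498, 0.0417]
eef_rot: [0.601, -0.6, -0.373, 0.373]
wrist_force: [-1.6, 0.1, 8.4]
opening: 0.639
```

Run:
```python
from h import *
im=shot("side","side3");o=ctrl.get_obs();print(o["time_s"],o["eef_pos"],o["opening"],o["wrist_force"])
cv2.imwrite("pics/z3.png",cv2.resize(im[120:260,140:300,::-1],None,fx=4,fy=4,interpolation=cv2.INTER_CUBIC))
```

```text
3.025 [0.51480541 0.24983915 0.04169623] 0.6367953564391773 [-1.03424299 -0.47244525  7.79847403]
```

View pics/z3.png

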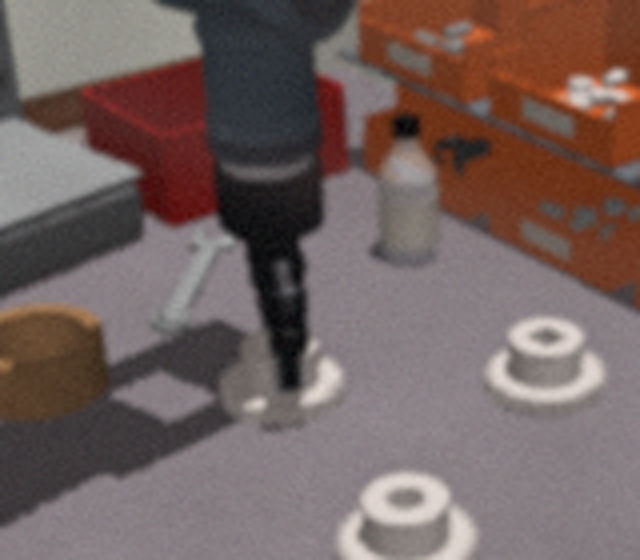

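It grips: opening 0.637 is about 54 mm, matching the hub. Lifting.

>>> apply_moves(
  increments=[
    {"x": 0, "y": -2, "z": 0, "ax": 0, "ay": 0, "az": 0, "grip": 1},
    {"x": 0, "y": -5, "z": 0, "ax": 0, "ay": 0, "az": 0, "grip": 1},
    {"x": 0, "y": -9, "z": 0, "ax": 0, "ay": 0, "az": 0, "grip": 1},
    {"x": 0, "y": -13, "z": 0, "ax": 0, "ay": 0, "az": 0, "grip": 1},
    {"x": 0, "y": -15, "z": 0, "ax": 0, "ay": 0, "az": 0, "grip": 1},
    {"x": 0, "y": -15, "z": 0, "ax": 0, "ay": 0, "az": 0, "grip": 1},
    {"x": 0, "y": -15, "z": 0, "ax": 0, "ay": 0, "az": 0, "grip": 1},
  ],
)

```text
time_s: 3.9
eef_pos: [0.5139, 0.2495, 0.1902]
eef_rot: [0.601, -0.6, -0.372, 0.374]
wrist_force: [-0.3, -0.4, -3.3]
opening: 0.635
```

Run:
```python
from h import *
im=shot("side","side4");im2=shot("top","top4");o=ctrl.get_obs();print(o["time_s"],o["eef_pos"],o["opening"],o["wrist_force"],o["torque"],o["q"]);print(toolR(o).round(3))
a=cv2.resize(im[60:220,130:290,::-1],(390,390),interpolation=cv2.INTER_CUBIC)
b=cv2.resize(im2[160:260,140:240,::-1],(390,390),interpolation=cv2.INTER_CUBIC)
cv2.imwrite("pics/z4.png",cv2.hconcat([a,b]))
print(go([.527,-.26,.2],o))
```

```text
4.0 [0.51377674 0.24952852 0.1898758 ] 0.6382929960218012 [ 0.04182477 -0.19333558 -2.37050272] [ 0.04509921 -0.05017286  0.01246712] [ 2.44298987e-01  2.41836731e-01  1.67529999e+00  1.76834727e-04
  1.22783357e+00 -8.67798368e-01]
[[ 0.443 -0.003 -0.897]
 [ 0.897 -0.001  0.443]
 [-0.002 -1.     0.003]]
[-45.10095306  -0.98340818 -23.74665528]
```

View pics/z4.png

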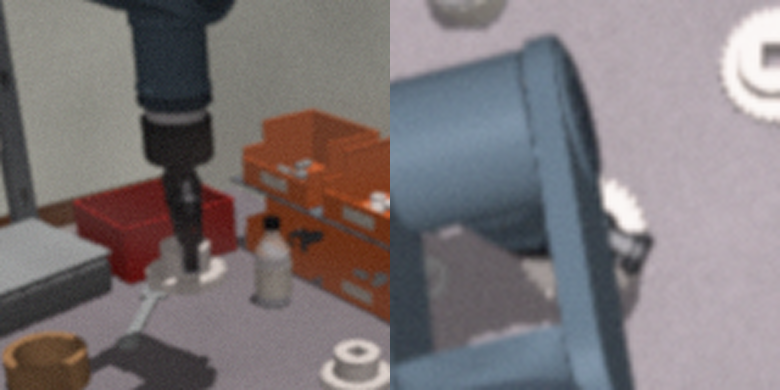

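The gear is held upright and clear of the bench. Next I carry it above the shaft and turn it by −13° in world yaw.

>>> apply_moves(
  increments=[
    {"x": -3, "y": 0, "z": -1.6, "ax": 0, "ay": 0.02, "az": 0, "grip": 1},
    {"x": -7.5, "y": 0, "z": -4, "ax": 0, "ay": 0.04, "az": 0, "grip": 1},
    {"x": -12.5, "y": 0, "z": -6.6, "ax": 0, "ay": 0.07, "az": 0, "grip": 1},
    {"x": -17.5, "y": 0, "z": -9.3, "ax": 0, "ay": 0.1, "az": 0, "grip": 1},
    {"x": -22.5, "y": 0, "z": -11.9, "ax": 0, "ay": 0.13, "az": 0, "grip": 1},
    {"x": -27.5, "y": 0, "z": -14.6, "ax": 0, "ay": 0.16, "az": 0, "grip": 1},
    {"x": -32.5, "y": 0, "z": -17.2, "ax": 0, "ay": 0.19, "az": 0, "grip": 1},
    {"x": -37.5, "y": 0, "z": -19.9, "ax": 0, "ay": 0.22, "az": 0, "grip": 1},
    {"x": -42, "y": 0.5, "z": -22.3, "ax": 0, "ay": 0.23, "az": 0, "grip": 1},
    {"x": -45.1, "y": 1, "z": -23.9, "ax": 0, "ay": 0.23, "az": 0, "grip": 1},
    {"x": -45.1, "y": 1.5, "z": -23.9, "ax": 0, "ay": 0.23, "az": 0, "grip": 1},
    {"x": -45.1, "y": 1.5, "z": -23.9, "ax": 0, "ay": 0.23, "az": 0, "grip": 1},
  ],
)

```text
time_s: 5.5
eef_pos: [0.5274, -0.2597, 0.1733]
eef_rot: [0.641, -0.638, -0.3, 0.303]
wrist_force: [0.1, 0.9, -2.7]
opening: 0.638
```

>>> apply_moves(
  increments=[
    {"x": 0, "y": 0, "z": 0, "ax": 0, "ay": 0, "az": 0, "grip": 1},
  ],
)

```text
time_s: 5.62
eef_pos: [0.5274, -0.2584, 0.173]
eef_rot: [0.641, -0.637, -0.3, 0.304]
wrist_force: [0.4, 0.1, -2.0]
opening: 0.634
```

Run:
```python
from h import *
im=shot("side","side5");im2=shot("top","top5");o=ctrl.get_obs();print(o["time_s"],o["eef_pos"],o["opening"],o["wrist_force"],o["torque"],o["q"]);print(toolR(o).round(3))
a=cv2.resize(im[220:320,300:400,::-1],(390,390),interpolation=cv2.INTER_CUBIC)
b=cv2.resize(im2[160:260,320:420,::-1],(390,390),interpolation=cv2.INTER_CUBIC)
cv2.imwrite("pics/z5.png",cv2.hconcat([a,b]))
for c in("top","side"):
    print(c,pinpoint(c,"gear_centre")[:2],pinpoint(c,"shaft_tip")[:2])
```

```text
5.725 [ 0.52738563 -0.25843909  0.17317355] 0.6348826637110996 [ 0.06254196 -0.17967686 -2.76444913] [-0.02314882 -0.05547447  0.0537839 ] [-0.6565219   0.29738164  1.64237769 -0.00224432  1.20845238 -1.53888137]
[[ 0.635 -0.007 -0.773]
 [ 0.773  0.002  0.635]
 [-0.002 -1.     0.007]]
top [{'xy': [157.7, 151.9], 'p': 0.73}, {'xy': [374.9, 215.9], 'p': 0.51}] []
side [{'xy': [182.8, 193.3], 'p': 0.25}] [{'xy': [351.7, 274.4], 'p': 0.95}, {'xy': [348.3, 306.3], 'p': 0.45}]
```

View pics/z5.png

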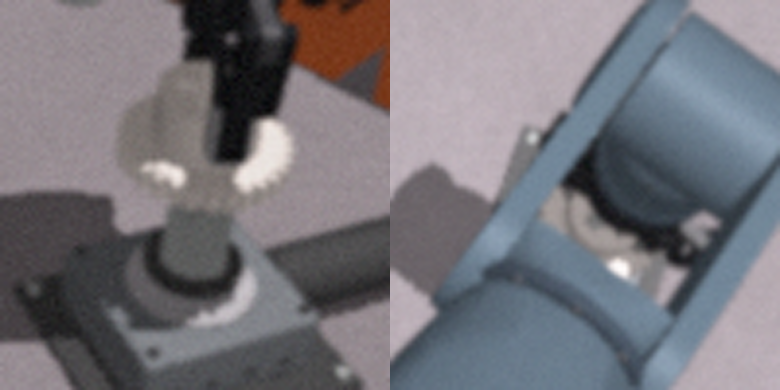

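```bash
cat >> h.py <<'E'
def circ(c,z,r,n=90):
    a=np.linspace(0,2*np.pi,n); return np.stack([c[0]+r*np.cos(a),c[1]+r*np.sin(a),np.full(n,z)],1)
def cross(c,z,yaw,L=.0355,W=.010):
    l,w=L/2,W/2;p=[(l,w),(w,w),(w,l),(-w,l),(-w,w),(-l,w),(-l,-w),(-w,-w),(-w,-l),(w,-l),(w,-w),(l,-w),(l,w)]
    p=np.array(p);R=np.array([[np.cos(yaw),-np.sin(yaw)],[np.sin(yaw),np.cos(yaw)]]);p=p@R.T
    return np.c_[p+np.array(c)[:2],np.full(len(p),z)]
def over(cam,im,box,scale,polys):
    x0,y0,x1,y1=box
    a=cv2.resize(im[y0:y1,x0:x1],None,fx=scale,fy=scale,interpolation=cv2.INTER_CUBIC)
    for P,col in polys:
        q=np.array([(proj(cam,X)-[x0,y0]+.5)*scale-.5 for X in P])
        cv2.polylines(a,[np.round(q*8).astype(np.int32)],False,col,1,cv2.LINE_AA,3)
    return a
E
cat > ov.py <<'E'
from h import *
import sys
def run(S_t,S_s,yaw,G_t,G_s,zu,name):
    t0=cv2.imread("pics/top0.png");s0=cv2.imread("pics/side0.png")
    r,g=(0,0,255),(0,255,0)
    def sh(S): return [(cross(S,.105,yaw),r),(circ(S,.063,.028),g)]
    def ge(G): return [(circ(G,zu,.046),r),(circ(G,zu+.014,.046),g),(circ(G,zu+.044,.028),r)]
    A=over("side",s0,(320,255,385,320),6,sh(S_s));B=over("top",t0,(340,185,405,250),6,sh(S_t))
    cv2.imwrite(f"pics/{name}a.png",cv2.hconcat([A,B]))
    s=cv2.imread("pics/side5.png");C=over("side",s,(320,225,385,290),6,ge(G_s));
    t=cv2.imread("pics/top5.png");D=over("top",t,(340,180,405,245),6,ge(G_t))
    cv2.imwrite(f"pics/{name}b.png",cv2.hconcat([C,D]))
E
python3 - <<'E'
from ov import *
G=(.5270,-.2578)
run((.5261,-.2596),(.5295,-.2619),np.radians(32),G,G,.1315,"o1")
E
```

```text
(no output)
```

View pics/o1a.png

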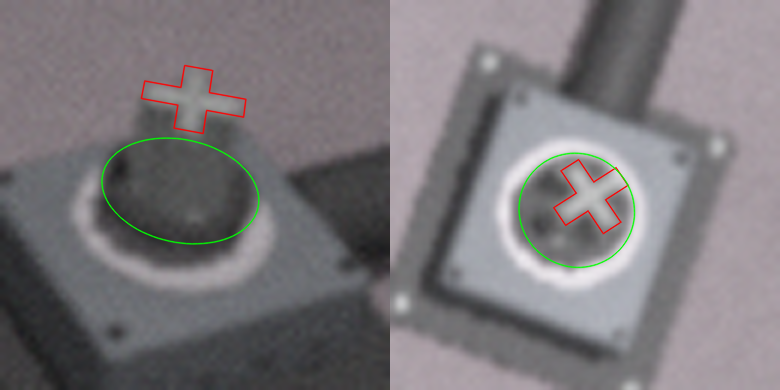

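View pics/o1b.png

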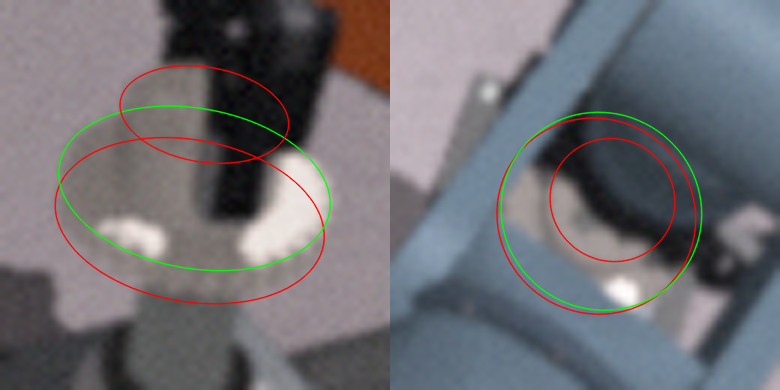

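Run:
```python
from ov import *
for c in("side","top"):
    m=np.mean([np.array(vision.camera(c)).astype(float) for _ in range(8)],0)
    np.save(f"{c}5.npy",m); cv2.imwrite(f"pics/{c}5.png",m[:,:,::-1].round().astype(np.uint8))
s=cv2.imread("pics/side5.png").astype(float)
b=s[225:290,320:385]; k=b[...,1]-(b[...,0]+b[...,2])/2
k=cv2.resize(np.clip(128+k*8,0,255).astype(np.uint8),None,fx=6,fy=6,interpolation=cv2.INTER_CUBIC)
G=(.5270,-.2578)
im=np.clip((s-60)*1.5,0,255).astype(np.uint8)
C=over("side",im,(320,225,385,290),6,[])
cv2.imwrite("pics/c1.png",cv2.hconcat([C,cv2.cvtColor(k,cv2.COLOR_GRAY2BGR)]))
```

```text
(no output)
```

View pics/c1.png

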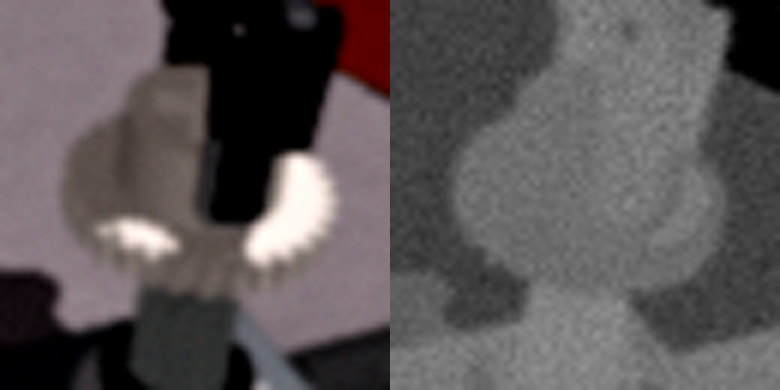

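```bash
cat > fit.py <<'E'
from h import *
from scipy.optimize import least_squares
def silpts(s,box,thr=None):
    x0,y0,x1,y1=box;b=s[y0:y1,x0:x1];k=b[...,1]-(b[...,0]+b[...,2])/2
    return cv2.resize(k,None,fx=6,fy=6,interpolation=cv2.INTER_CUBIC)
def fit(cam,pts,zu,G0,fixr=None):
    pts=np.array(pts,np.float32)
    def res(p):
        r=p[2] if fixr is None else fixr
        q=np.array([proj(cam,X) for X in np.r_[circ(p,zu,r,120),circ(p,zu+.014,r,120)]],np.float32)
        h=cv2.convexHull(q)
        return [cv2.pointPolygonTest(h,(float(a),float(b)),True) for a,b in pts]
    return least_squares(res,[*G0,.046] if fixr is None else G0,diff_step=1e-4,x_scale=[.01]*(3 if fixr is None else 2))
E
python3 - <<'E'
from fit import *
s=np.load("side5.npy");x0,y0=320,225
k=silpts(s,(x0,y0,385,290));k=cv2.GaussianBlur(k,(0,0),4)
bg=np.median(k[60:100,20:80]);fg=np.median(k[150:200,80:120]);th=(bg+fg)/2;print(bg,fg)
m=k>th
P=[]
for r in range(150,250,6):
    c=np.where(m[r,:200])[0]; P.append((c[0]-.5,r))
for r in range(175,255,6):
    c=np.where(m[r,200:])[0]+200; P.append((c[-1]+.5,r))
for c in list(range(85,132,6))+list(range(250,310,6)):
    r=np.where(m[150:,c])[0]; gaps=np.where(np.diff(r)>1)[0]; P.append((c,150+(r[gaps[0]] if len(gaps) else r[-1])+.5))
P=np.array(P,float); U=(P+.5)/6-.5+[x0,y0]; print(P.astype(int).tolist())
for zu in(.1295,.1315,.1335):
    for fr in(None,.046,.045):
        f=fit("side",U,zu,(.527,-.258),fr);print(zu,fr,f.x.round(4),"rms",np.sqrt(np.mean(f.fun**2)).round(3))
E
```

```text
-8.011537879009436 -2.181870740511139
[[71, 150], [68, 156], [66, 162], [64, 168], [63, 174], [63, 180], [62, 186], [61, 192], [61, 198], [62, 204], [63, 210], [66, 216], [68, 222], [71, 228], [75, 234], [78, 240], [86, 246], [327, 175], [330, 181], [332, 187], [333, 193], [334, 199], [335, 205], [334, 211], [333, 217], [331, 223], [330, 229], [329, 235], [328, 241], [325, 247], [322, 253], [85, 245], [91, 247], [97, 259], [103, 262], [109, 263], [115, 266], [121, 270], [127, 274], [250, 291], [256, 292], [262, 291], [268, 289], [274, 287], [280, 285], [286, 283], [292, 280], [298, 278], [304, 275]]Traceback (most recent call last):
  File "<stdin>", line 16, in <module>
  File "fit.py", line 13, in fit
    return least_squares(res,[*G0,.046] if fixr is None else G0,diff_step=1e-4,x_scale=[.01]*(3 if fixr is None else 2))
    return func(*args, **kwargs)
    result = trf(vector_fun.fun, vector_fun.jac, x0, f0, J0, lb, ub, ftol, xtol,
                 gtol, max_nfev, x_scale, loss_function, tr_solver,
                 tr_options.copy(), verbose, callback=callback_wrapped)
    return trf_no_bounds(
        fun, jac, x0, f0, J0, ftol, xtol, gtol, max_nfev, x_scale,
        loss_function, tr_solver, tr_options, verbose, callback=callback)
    f_new = fun(x_new)
    self._update_fun()
    ~~~~~~~~~~~~~~~~^^
    self.f = self.fun_wrapped(xp_copy(self.x))
             ~~~~~~~~~~~~~~~~^^^^^^^^^^^^^^^^^
    return np.atleast_1d(self.fun(x))
                         ~~~~~~~~^^^
    return self.f(x, *self.args, **self.kwargs)
           ~~~~~~^^^^^^^^^^^^^^^^^^^^^^^^^^^^^^
  File "fit.py", line 10, in res
    q=np.array([proj(cam,X) for X in np.r_[circ(p,zu,r,120),circ(p,zu+.014,r,120)]],np.float32)
                ~~~~^^^^^^^
  File "h.py", line 11, in proj
    P=vision.camera_params(cam);K=np.array(P["intrinsics"]);c=np.array(P["R"])@np.array(X)+np.array(P["t"])
ValueError: time passes only in moves, steps and waits
```

```bash
sed -i 's/vision.camera_params(cam)/CP(cam)/; s/vision.camera_params(cam)/CP(cam)/' h.py; sed -i '2a import functools\n@functools.lru_cache(None)\ndef CP(c): return vision.camera_params(c)' h.py; grep -n "camera_params\|CP" h.py
cat > f1.py <<'E'
from fit import *
s=np.load("side5.npy");x0,y0=320,225
k=silpts(s,(x0,y0,385,290));k=cv2.GaussianBlur(k,(0,0),4)
m=k>-5.1
P=[]
for r in range(150,250,6):
    c=np.where(m[r,:200])[0]; P.append((c[0]-.5,r))
for r in range(175,255,6):
    c=np.where(m[r,200:])[0]+200; P.append((c[-1]+.5,r))
for c in list(range(85,132,6))+list(range(250,310,6)):
    r=np.where(m[150:,c])[0]; gaps=np.where(np.diff(r)>1)[0]; P.append((c,150+(r[gaps[0]] if len(gaps) else r[-1])+.5))
P=np.array(P,float); U=(P+.5)/6-.5+[x0,y0]
for zu in(.1295,.1315,.1335):
    for fr in(None,.046,.045):
        f=fit("side",U,zu,(.527,-.258),fr);print(zu,fr,f.x.round(4),"rms",np.sqrt(np.mean(f.fun**2)).round(3))
E
python3 f1.py
cat > f2.py <<'E'
from fit import *
from scipy.optimize import minimize
def load(cam,ids): return np.mean([cv2.imread(f"pics/{cam}{i}.png").astype(float).mean(-1) for i in ids],0)
def score(cam,im,p,z,L,W,sign,rad):
    ss=6; c=proj(cam,[p[0],p[1],z]);x0,y0=np.floor(c).astype(int)-12;n=25
    q=np.array([proj(cam,X) for X in cross(p,z,p[2],L,W)])
    M=np.zeros((n*ss,n*ss),np.float32)
    cv2.fillPoly(M,[np.round(((q-[x0,y0]+.5)*ss-.5)*16).astype(np.int32)],1.,shift=4)
    M=cv2.resize(cv2.GaussianBlur(M,(0,0),.6*ss),(n,n),interpolation=cv2.INTER_AREA)
    B=im[y0:y0+n,x0:x0+n]
    d=np.array([proj(cam,X) for X in circ(p,z,rad,40)]);Wt=np.zeros((n,n),np.uint8);cv2.fillPoly(Wt,[np.round(d-[x0,y0]).astype(np.int32)],1);w=Wt>0
    a,b=M[w]-M[w].mean(),B[w]-B[w].mean(); return sign*(a@b)/np.sqrt((a@a)*(b@b))
for nm,cam,ids,z,p0,L,W,sg,rad in [("shaft","side",[0,1,2,3,4],.105,(.5295,-.2619,.56),.0345,.009,1,.021),("shaft","top",[0,4],.105,(.5261,-.2596,.56),.0345,.009,1,.021),
  ("gear","top",[0],.044,(.5115,.2486,.78),.038,.0125,-1,.024),("gear","side",[0,1],.044,(.515,.2505,.78),.038,.0125,-1,.024)]:
    im=load(cam,ids);best=None
    for dy in(-.1,0,.1):
      r=minimize(lambda p:-score(cam,im,p,z,L,W,sg,rad),[*p0[:2],p0[2]+dy],method="Nelder-Mead",options=dict(initial_simplex=[[*p0[:2],p0[2]+dy],[p0[0]+.003,p0[1],p0[2]+dy],[p0[0],p0[1]+.003,p0[2]+dy],[*p0[:2],p0[2]+dy+.15]]))
      if best is None or r.fun<best.fun: best=r
    print(nm,cam,best.x.round(4),"deg",np.degrees(best.x[2]).round(1),"corr",-best.fun)
E
python3 f2.py
```

```text
5:def CP(c): return vision.camera_params(c)
7:    P=CP(cam);K=np.array(P["intrinsics"]);R=np.array(P["R"]);t=np.array(P["t"])
14:    P=CP(cam);K=np.array(P["intrinsics"]);c=np.array(P["R"])@np.array(X)+np.array(P["t"])
23:    P=CP(cam);K=np.array(P["intrinsics"]);R=np.array(P["R"]);t=np.array(P["t"])
0.1295 None [ 0.5338 -0.2557  0.0459] rms 0.197
0.1295 0.046 [ 0.5339 -0.2556] rms 0.199
0.1295 0.045 [ 0.5327 -0.2565] rms 0.362
0.1315 None [ 0.5316 -0.2571  0.0457] rms 0.198
0.1315 0.046 [ 0.5319 -0.2568] rms 0.22
0.1315 0.045 [ 0.5307 -0.2577] rms 0.312
0.1335 None [ 0.5293 -0.2585  0.0455] rms 0.2
0.1335 0.046 [ 0.5299 -0.2581] rms 0.254
0.1335 0.045 [ 0.5287 -0.259 ] rms 0.268
shaft side [ 0.5293 -0.262   0.5376] deg 30.8 corr 0.6911155524267428
shaft top [ 0.5245 -0.2572  0.6104] deg 35.0 corr 0.5392091262198827
gear top [0.5116 0.2491 0.7655] deg 43.9 corr 0.9692914489756497
gear side [0.5149 0.2501 0.7702] deg 44.1 corr 0.9397139285752463
```

Run:
```python
from h import *
t=cv2.imread("pics/top5.png").astype(float)
im=np.clip((t-40)*1.6,0,255).astype(np.uint8)
box=(345,185,400,240)
A=over("top",im,box,7,[])
b=(t[185:240,345:400]);k=b[...,1]-(b[...,0]+b[...,2])/2
k=cv2.cvtColor(cv2.resize(np.clip(128+k*6,0,255).astype(np.uint8),None,fx=7,fy=7,interpolation=cv2.INTER_CUBIC),cv2.COLOR_GRAY2BGR)
B=over("top",im,box,7,[(circ((.5275,-.258),.1315,.046),(0,0,255)),(circ((.5275,-.258),.1455,.046),(0,255,0)),(circ((.5275,-.258),.1755,.028),(255,0,0))])
cv2.imwrite("pics/c2.png",cv2.hconcat([A,B]))
t0=cv2.imread("pics/top0.png")
C=over("top",t0,(345,185,400,240),7,[(cross((.5261,-.2596),.105,.56),(0,0,255)),(circ((.5261,-.2596),.063,.028),(0,255,0))])
cv2.imwrite("pics/c3.png",cv2.hconcat([over("top",t0,box,7,[]),C]))
```

View pics/c2.png

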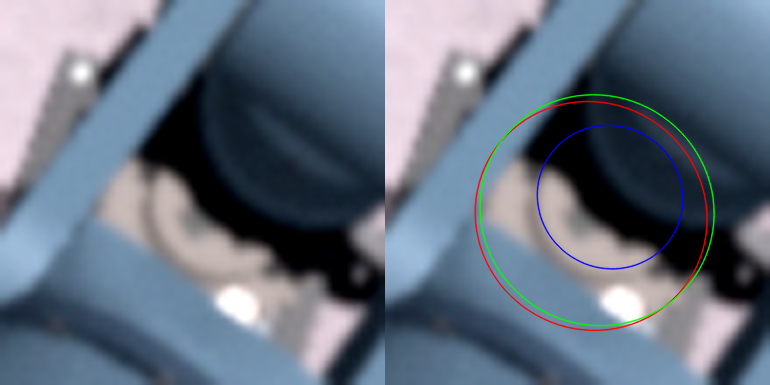

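View pics/c3.png

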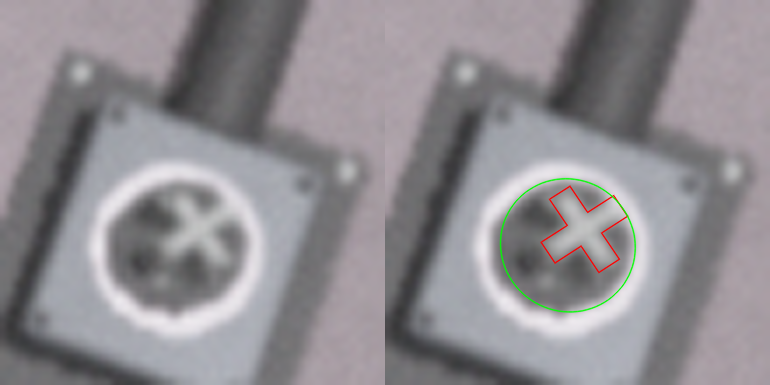

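>>> apply_moves(
  increments=[
    {"x": -0.3, "y": 0.8, "z": -0.05, "ax": -0.007, "ay": 0, "az": 0, "grip": 1},
    {"x": -0.3, "y": 1.6, "z": -0.05, "ax": -0.007, "ay": 0, "az": 0, "grip": 1},
    {"x": -0.3, "y": 2.2, "z": -0.05, "ax": -0.007, "ay": 0, "az": 0, "grip": 1},
    {"x": -0.3, "y": 2.2, "z": -0.05, "ax": -0.007, "ay": 0, "az": 0, "grip": 1},
  ],
)

```text
time_s: 7.22
eef_pos: [0.5252, -0.262, 0.1504]
eef_rot: [-0.639, 0.64, 0.301, -0.303]
wrist_force: [-0.3, 0.2, -3.4]
opening: 0.637
```

Run:
```python
from h import *
for c in("side","top"):
    m=np.mean([np.array(vision.camera(c)).astype(float) for _ in range(4)],0)
    np.save(f"{c}6.npy",m); cv2.imwrite(f"pics/{c}6.png",m[:,:,::-1].round().astype(np.uint8))
o=ctrl.get_obs();print(o["time_s"],o["eef_pos"],o["wrist_force"]);print(toolR(o).round(3))
s=cv2.imread("pics/side6.png").astype(float)
im=np.clip((s-50)*1.4,0,255).astype(np.uint8);box=(320,235,385,300)
G=o["eef_pos"][:2];z=o["eef_pos"][2]-.0417
k=s[235:300,320:385];k=k[...,1]-(k[...,0]+k[...,2])/2
k=cv2.cvtColor(cv2.resize(np.clip(128+k*8,0,255).astype(np.uint8),None,fx=6,fy=6,interpolation=cv2.INTER_CUBIC),cv2.COLOR_GRAY2BGR)
cv2.imwrite("pics/c4.png",cv2.hconcat([over("side",im,box,6,[(circ(G,z,.046),(0,0,255)),(circ(G,z+.014,.046),(0,255,0))]),k]))
```

```text
7.625 [ 0.52583885 -0.26234565  0.15158727] [-0.68781119 -0.48100258 -1.91846852]
[[ 0.636 -0.    -0.772]
 [ 0.772 -0.003  0.636]
 [-0.002 -1.    -0.002]]
```

View pics/c4.png

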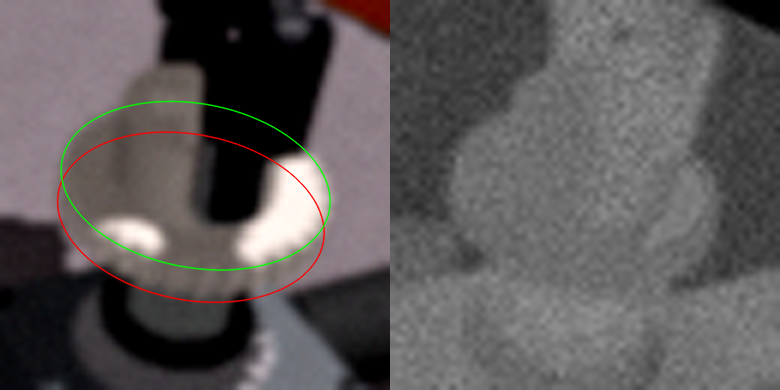

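```bash
cat > f3.py <<'E'
from fit import *
s=np.load("side6.npy");x0,y0=320,235
L=cv2.resize(s[y0:300,x0:385].mean(-1),None,fx=6,fy=6,interpolation=cv2.INTER_CUBIC);L=cv2.GaussianBlur(L,(0,0),3)
for r in(300,308,316): print(r,L[r,90:270:6].round().astype(int).tolist())
for S in[(.5293,-.262),(.526,-.262)]:
    for z in(.07,.08,.09,.1): print(S,z,proj("side",[*S,z]))
k=silpts(s,(x0,y0,385,300));k=cv2.GaussianBlur(k,(0,0),4)
for r in(150,160,170,180,190,200): 
    m=np.where(k[r]>-5.1)[0]; print(r,m[0],m[-1],k[r,::30].round(1))
o=ctrl.get_obs();G=o["eef_pos"];z=G[2]-.0417
q=np.array([proj("side",X) for X in np.r_[circ(G,z,.046),circ(G,z+.014,.046)]]);print((q.min(0)-[x0,y0]+.5)*6-.5,(q.max(0)-[x0,y0]+.5)*6-.5)
E
python3 f3.py
```

```text
300 [85, 78, 57, 40, 34, 41, 61, 80, 90, 93, 92, 91, 93, 95, 95, 94, 93, 98, 102, 101, 98, 96, 97, 88, 67, 53, 67, 101, 126, 134]
308 [92, 82, 60, 42, 34, 40, 60, 80, 90, 93, 93, 92, 91, 92, 93, 91, 92, 94, 94, 93, 94, 93, 89, 74, 51, 39, 51, 84, 114, 129]
316 [93, 85, 65, 44, 35, 37, 49, 65, 81, 89, 92, 92, 92, 92, 92, 91, 92, 93, 94, 94, 93, 92, 85, 66, 45, 35, 42, 69, 104, 126]
(0.5293, -0.262) 0.07 [349.85927817 283.67624119]
(0.5293, -0.262) 0.08 [350.39421983 280.12045505]
(0.5293, -0.262) 0.09 [350.93593652 276.52058335]
(0.5293, -0.262) 0.1 [351.48456066 272.87578187]
(0.526, -0.262) 0.07 [348.90572799 284.36591336]
(0.526, -0.262) 0.08 [349.43600367 280.80595787]
(0.526, -0.262) 0.09 [349.9730102  277.20176391]
(0.526, -0.262) 0.1 [350.51687944 273.55248242]
150 67 303 [-7.8 -8.5 -6.8 -2.4 -1.6 -2.  -2.1 -1.5 -0.4 -0.6 -3.6 -7.4 -8.2]
160 63 311 [-8.6 -8.4 -6.  -2.1 -1.6 -2.4 -2.3 -1.3 -1.2 -1.4 -3.6 -7.3 -8.3]
170 62 320 [-8.7 -8.2 -5.5 -2.4 -2.  -2.3 -2.5 -1.8 -0.8 -2.3 -1.6 -6.7 -7.9]
180 59 324 [-8.3 -8.5 -4.6 -1.7 -2.1 -2.5 -2.4 -1.4 -1.2 -2.5 -0.6 -6.7 -7.7]
190 57 326 [-7.8 -8.4 -4.1 -2.1 -1.8 -2.4 -2.6 -1.2 -0.9 -2.3 -0.8 -6.1 -7.7]
200 58 329 [-8.6 -9.1 -4.2 -2.1 -2.1 -1.9 -2.2 -1.5 -1.3 -2.5 -0.9 -5.2 -7.7]
[ 57.08404173 100.87430781] [329.60143278 301.8021984 ]
```

Run:
```python
from h import *
s=cv2.imread("pics/side6.png").astype(float)
im=np.clip((s-50)*1.4,0,255).astype(np.uint8);box=(320,235,385,300)
o=ctrl.get_obs();G=o["eef_pos"][:2];z=o["eef_pos"][2]-.0417
A=over("side",im,box,6,[(circ(G,z,.046),(0,0,255)),(circ(G,z+.014,.046),(0,255,0)),(circ(G,z+.044,.028),(0,0,255))])
s=np.mean([cv2.imread(f"pics/side{i}.png").astype(float) for i in(0,1)],0);im=np.clip((s-50)*1.2,0,255).astype(np.uint8)
g=(.5149,.2500)
B=over("side",im,(180,180,245,245),6,[(circ(g,0,.046),(0,0,255)),(circ(g,.014,.046),(0,255,0)),(circ(g,.044,.028),(0,0,255))])
cv2.imwrite("pics/c5.png",cv2.hconcat([A,B]))
```

```text
(no output)
```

View pics/c5.png

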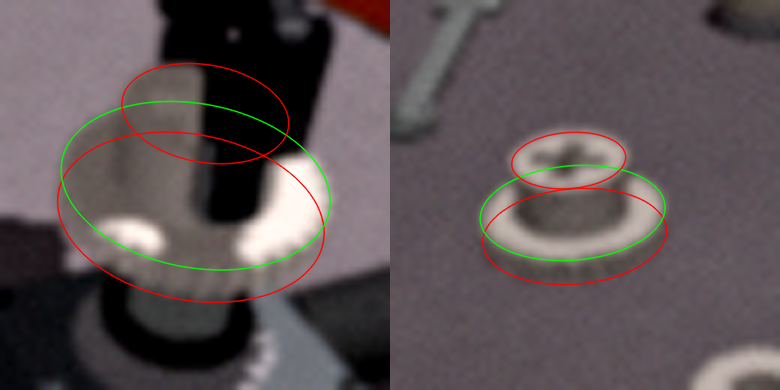

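Run:
```python
from h import *
t=cv2.imread("pics/top6.png").astype(float);im=np.clip((t-40)*1.6,0,255).astype(np.uint8)
o=ctrl.get_obs();G=o["eef_pos"][:2];z=o["eef_pos"][2]-.0417
box=(345,185,400,240)
B=over("top",im,box,7,[(circ(G,z,.046),(0,0,255)),(circ(G,z+.014,.046),(0,255,0)),(circ(G,z+.044,.028),(255,0,0)),(cross(G,z+.044,np.radians(31),.038,.0125),(0,255,255))])
cv2.imwrite("pics/c6.png",cv2.hconcat([over("top",im,box,7,[]),B]))
t0=np.mean([cv2.imread(f"pics/top{i}.png").astype(float) for i in(0,4)],0);im0=np.clip((t0-40)*1.4,0,255).astype(np.uint8)
r=[]
for S in((.5264-.0015,-.2594+.0),(.5285-.002,-.2628)):
    r.append(over("top",im0,box,7,[(cross(S,.105,np.radians(31)),(0,0,255)),(circ(S,.063,.028),(0,255,0))]))
cv2.imwrite("pics/c7.png",cv2.hconcat(r))
```

```text
(no output)
```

View pics/c6.png

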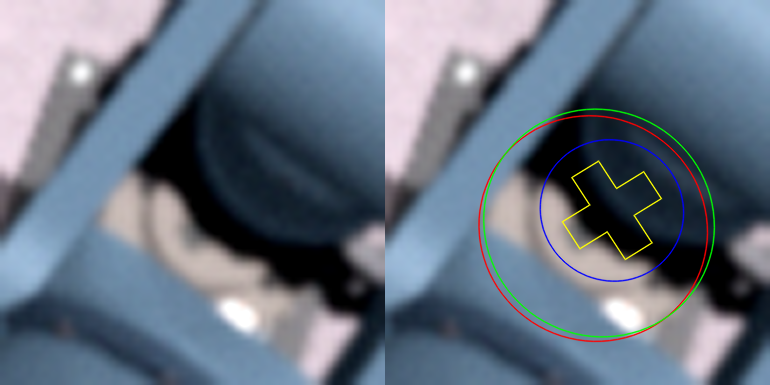

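View pics/c7.png

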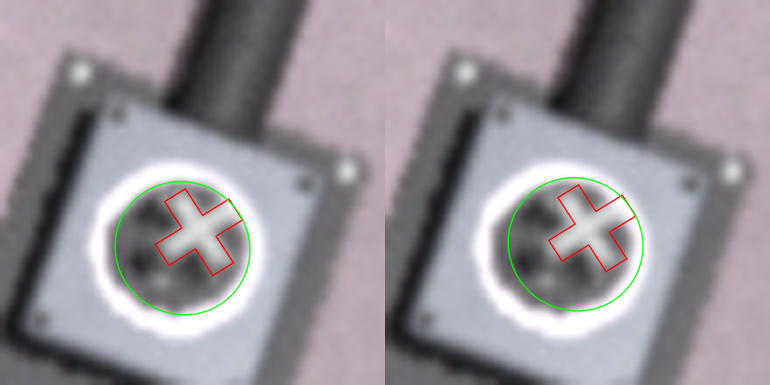

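Run:
```python
from h import *
print(atz("top",(369.3,220.5),.045))
t0=np.mean([cv2.imread(f"pics/top{i}.png").astype(float) for i in(0,4)],0)
s0=np.mean([cv2.imread(f"pics/side{i}.png").astype(float) for i in range(5)],0)
a=over("top",np.clip(t0*1.2,0,255).astype(np.uint8),(330,180,410,260),5,[])
b=over("side",np.clip(s0*1.5,0,255).astype(np.uint8),(300,260,395,340),4,[])
b=cv2.copyMakeBorder(b,0,80,0,0,cv2.BORDER_CONSTANT)
cv2.imwrite("pics/c8.png",cv2.hconcat([a,b]))
```

```text
[ 0.52597447 -0.25854733  0.045     ]
```

View pics/c8.png

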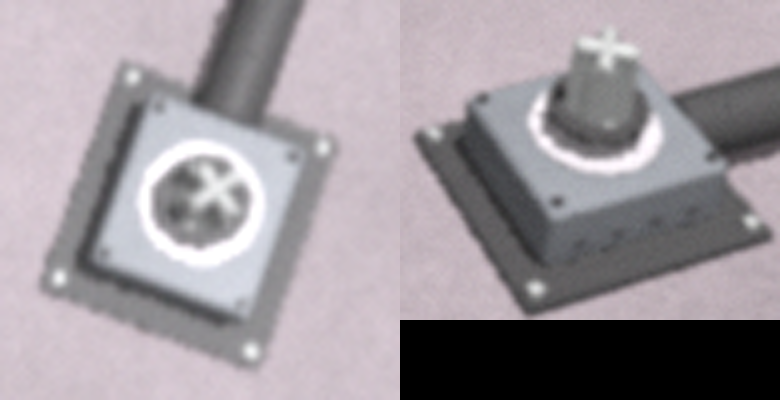

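Run:
```python
from h import *
from scipy.optimize import least_squares
def P(v,box,sc): return (np.array(v)+.5)/sc-.5+box
tp=P([(132,77),(323,147),(251,351),(59,277)],(330,180),5);th=P([(158,107),(292,156),(240,306),(103,254)],(330,180),5)
sp=P([(34,133),(351,222),(137,289)],(300,260),4)   # minus 400
sh=P([(84,98),(312,157),(158,202)],(300,260),4)
sg=[(1,1),(1,-1),(-1,-1),(-1,1)]
def mod(cam,p,z,ids):
    c,s=np.cos(p[2]),np.sin(p[2]);return np.array([proj(cam,[p[0]+c*sg[i][0]*p[3]-s*sg[i][1]*p[4],p[1]+s*sg[i][0]*p[3]+c*sg[i][1]*p[4],z]) for i in ids])
f=lambda cam,z,pts,ids,p0,ab=None: least_squares(lambda p:(mod(cam,np.r_[p,ab] if ab is not None else p,z,ids)-pts).ravel(),p0,x_scale=.01)
a=f("top",.008,tp,[0,1,2,3],[.526,-.26,-.35,.068,.063]);print(a.x,a.fun.round(2))
b=f("top",.045,th,[0,1,2,3],[.526,-.26,-.35,.048,.043]);print(b.x,b.fun.round(2))
# side ordering: left-back = tip +x+y ; right = +x-y? try
for nm,z,pts,ab in(("plate",.008,sp,a.x[3:]),("house",.045,sh,b.x[3:])):
    print(mod("side",b.x if nm=="house" else a.x,z,[0,1,2,3]).round(1).tolist(),pts.round(1).tolist())
    for ids in([0,2,3],[3,1,2],[0,1,2],[1,0,3]):
        r=f("side",z,pts,ids,[.526,-.26,-.35],ab);print(nm,ids,r.x,np.abs(r.fun).max().round(2))
```

```text
[ 0.5269121  -0.26003304 -0.37411575  0.065926    0.06121969] [ 0.07 -0.08 -0.05  0.09  0.06 -0.11 -0.08  0.11]
[ 0.52548559 -0.25840753 -0.3737246   0.04736196  0.0422395 ] [-0.1  -0.13  0.06  0.11 -0.08 -0.07  0.12  0.08]
[[356.3, 280.8], [386.2, 316.3], [332.4, 333.1], [306.9, 294.1]] [[308.1, 292.9], [387.4, 315.1], [333.9, 331.9]]
plate [0, 2, 3] [ 0.53069437 -0.25678236  1.20693235] 2.03
plate [3, 1, 2] [ 0.53170939 -0.25966237 -0.372588  ] 0.17
plate [0, 1, 2] [ 0.48456834 -0.25049994  0.12705775] 18.03
plate [1, 0, 3] [ 0.51887354 -0.23680915 -2.39741671] 48.63
[[354.7, 275.5], [375.5, 299.9], [336.5, 311.2], [318.1, 285.1]] [[320.6, 284.1], [377.6, 298.9], [339.1, 310.1]]
house [0, 2, 3] [ 0.5308506  -0.25701714  1.20632645] 2.22
house [3, 1, 2] [ 0.53191212 -0.25993417 -0.37547558] 0.2
house [0, 1, 2] [ 0.49702384 -0.25412265  0.13812845] 13.18
house [1, 0, 3] [ 0.51957669 -0.24367093 -2.33466667] 33.72
```

The measurements:
- **Shaft axis:** the top camera gives about (0.526, −0.259) and the side camera about (0.532, −0.260).
- **Gear silhouette:** in the side view it is about 2 mm left of the shaft.

I'll shift to the compromise position, lower gently and use the force reading.

>>> apply_moves(
  increments=[
    {"x": 0.3, "y": 0, "z": -0.18, "ax": 0, "ay": 0, "az": 0, "grip": 1},
    {"x": 0.3, "y": 0.2, "z": -0.18, "ax": 0, "ay": 0, "az": 0, "grip": 1},
    {"x": 0.3, "y": 0.4, "z": -0.18, "ax": 0, "ay": 0, "az": 0, "grip": 1},
    {"x": 0.3, "y": 0.5, "z": -0.18, "ax": 0, "ay": 0, "az": 0, "grip": 1},
    {"x": 0.3, "y": 0.6, "z": -0.18, "ax": 0, "ay": 0, "az": 0, "grip": 1},
  ],
)

```text
time_s: 8.25
eef_pos: [0.5291, -0.2612, 0.1454]
eef_rot: [-0.639, 0.64, 0.301, -0.302]
wrist_force: [-0.7, -0.2, -1.7]
opening: 0.635
```

```bash
cat > st.py <<'E'
from h import *
o=ctrl.get_obs();R=toolR(o);print(o["time_s"],"pos",o["eef_pos"].round(4),"F",o["wrist_force"].round(1),"T",o["torque"].round(2),"under",round(o["eef_pos"][2]-.0417,4),"yaw",np.degrees(np.arctan2(R[1,0],R[0,0])).round(1),"y",R[:,1].round(3))
E
python3 st.py
```

```text
8.25 pos [ 0.5291 -0.2612  0.1454] F [-0.7 -0.2 -1.7] T [-0.02 -0.06 -0.01] under 0.1037 yaw 50.5 y [-0.    -0.003 -1.   ]
```

>>> apply_moves(
  increments=[
    {"x": 0, "y": 0.15, "z": 0, "ax": 0, "ay": 0, "az": 0, "grip": 1},
    {"x": 0, "y": 0.3, "z": 0, "ax": 0, "ay": 0, "az": 0, "grip": 1},
    {"x": 0, "y": 0.4, "z": 0, "ax": 0, "ay": 0, "az": 0, "grip": 1},
  ],
)

```text
time_s: 8.62
eef_pos: [0.529, -0.2612, 0.1413]
eef_rot: [-0.639, 0.64, 0.301, -0.302]
wrist_force: [-0.1, 0.4, -2.0]
opening: 0.632
```

```bash
python3 st.py
```

```text
8.625 pos [ 0.529  -0.2612  0.1413] F [-0.1  0.4 -2. ] T [ 0.01  0.05 -0.06] under 0.0996 yaw 50.5 y [-0.    -0.003 -1.   ]
```

The underside should already be 5 mm below the shaft tip with no contact force, so it looks to be entering. Continuing.

>>> apply_moves(
  increments=[
    {"x": 0, "y": 0.2, "z": 0, "ax": 0, "ay": 0, "az": 0, "grip": 1},
    {"x": 0, "y": 0.4, "z": 0, "ax": 0, "ay": 0, "az": 0, "grip": 1},
    {"x": 0, "y": 0.6, "z": 0, "ax": 0, "ay": 0, "az": 0, "grip": 1},
    {"x": 0, "y": 0.7, "z": 0, "ax": 0, "ay": 0, "az": 0, "grip": 1},
  ],
)

```text
time_s: 9.12
eef_pos: [0.5289, -0.2612, 0.1341]
eef_rot: [-0.639, 0.64, 0.301, -0.302]
wrist_force: [-0.3, -0.4, -2.9]
opening: 0.64
```

```bash
python3 st.py
python3 - <<'E'
from h import *
im=shot("side","side7");s=im[:,:,::-1].astype(float)
cv2.imwrite("pics/c9.png",cv2.resize(np.clip((s-40)*1.4,0,255).astype(np.uint8)[235:315,310:400],None,fx=6,fy=6,interpolation=cv2.INTER_CUBIC))
E
```

```text
9.125 pos [ 0.5289 -0.2612  0.1341] F [-0.3 -0.4 -2.9] T [ 0.01 -0.04 -0.04] under 0.0924 yaw 50.5 y [-0.001 -0.002 -1.   ]
```

View pics/c9.png

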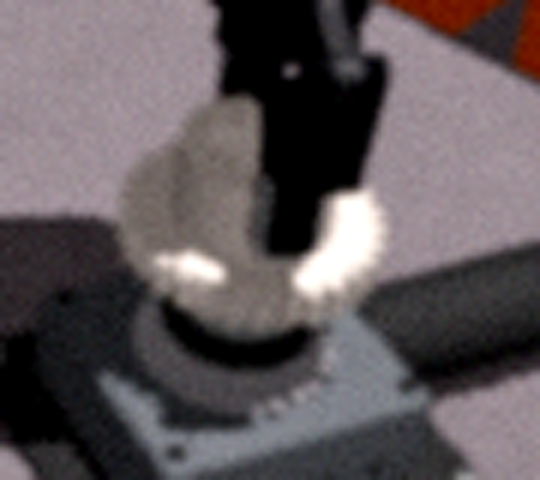

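The disc is around the shaft, with its bottom edge near (240,330) in the crop, just above the collar. The splines have meshed. I'll slide down to the collar.

>>> apply_moves(
  increments=[
    {"x": 0, "y": 0.4, "z": 0, "ax": 0, "ay": 0, "az": 0, "grip": 1},
    {"x": 0, "y": 0.8, "z": 0, "ax": 0, "ay": 0, "az": 0, "grip": 1},
    {"x": 0, "y": 1.2, "z": 0, "ax": 0, "ay": 0, "az": 0, "grip": 1},
    {"x": 0, "y": 1.6, "z": 0, "ax": 0, "ay": 0, "az": 0, "grip": 1},
    {"x": 0, "y": 2.0, "z": 0, "ax": 0, "ay": 0, "az": 0, "grip": 1},
  ],
)

```text
time_s: 9.8
eef_pos: [0.5289, -0.2612, 0.1137]
eef_rot: [-0.639, 0.64, 0.301, -0.302]
wrist_force: [0.3, 1.3, -2.6]
opening: 0.633
```

```bash
python3 st.py
```

```text
9.8 pos [ 0.5289 -0.2612  0.1137] F [ 0.3  1.3 -2.6] T [-0.03  0.01  0.01] under 0.072 yaw 50.5 y [-0.001 -0.002 -1.   ]
```

>>> apply_moves(
  increments=[
    {"x": 0, "y": 0.4, "z": 0, "ax": 0, "ay": 0, "az": 0, "grip": 1},
    {"x": 0, "y": 0.8, "z": 0, "ax": 0, "ay": 0, "az": 0, "grip": 1},
    {"x": 0, "y": 1.1, "z": 0, "ax": 0, "ay": 0, "az": 0, "grip": 1},
    {"x": 0, "y": 1.1, "z": 0, "ax": 0, "ay": 0, "az": 0, "grip": 1},
  ],
)

```text
time_s: 10.3
eef_pos: [0.5289, -0.2612, 0.103]
eef_rot: [-0.639, 0.64, 0.301, -0.302]
wrist_force: [-2.2, 2.4, 2.8]
opening: 0.634
```

```bash
python3 st.py
```

```text
10.3 pos [ 0.5289 -0.2612  0.103 ] F [-2.2  2.4  2.8] T [0.26 0.26 0.01] under 0.0613 yaw 50.5 y [-0.001 -0.002 -1.   ]
```

Collar contact: about 5 N net at underside z ≈ 0.061, as expected. I'll press it home with a small lateral relief.

>>> apply_moves(
  increments=[
    {"x": 0, "y": 0.2, "z": 0.05, "ax": 0, "ay": 0, "az": 0, "grip": 1},
    {"x": 0, "y": 0.4, "z": 0.05, "ax": 0, "ay": 0, "az": 0, "grip": 1},
    {"x": 0, "y": 0.6, "z": 0.05, "ax": 0, "ay": 0, "az": 0, "grip": 1},
    {"x": 0, "y": 0.7, "z": 0.05, "ax": 0, "ay": 0, "az": 0, "grip": 1},
    {"x": 0, "y": 0.7, "z": 0.05, "ax": 0, "ay": 0, "az": 0, "grip": 1},
  ],
)

```text
time_s: 10.92
eef_pos: [0.529, -0.2613, 0.0968]
eef_rot: [-0.638, 0.641, 0.301, -0.302]
wrist_force: [-2.6, 0.7, 7.4]
opening: 0.636
```

```bash
python3 st.py
```

```text
10.925 pos [ 0.529  -0.2613  0.0968] F [-2.6  0.7  7.4] T [ 0.26  0.27 -0.02] under 0.0551 yaw 50.5 y [ 0.    -0.003 -1.   ]
```

>>> apply_moves(
  increments=[
    {"x": 0, "y": 0.1, "z": 0, "ax": 0, "ay": 0, "az": 0, "grip": 1},
    {"x": 0, "y": 0.15, "z": 0, "ax": 0, "ay": 0, "az": 0, "grip": 1},
    {"x": 0, "y": 0.15, "z": 0, "ax": 0, "ay": 0, "az": 0, "grip": 1},
  ],
)

```text
time_s: 11.3
eef_pos: [0.5291, -0.2614, 0.0967]
eef_rot: [-0.638, 0.641, 0.301, -0.302]
wrist_force: [-5.7, 4.0, 14.6]
opening: 0.633
```

```bash
python3 st.py
python3 - <<'E'
from h import *
im=shot("side","side8");shot("top","top8");s=im[:,:,::-1].astype(float)
cv2.imwrite("pics/c10.png",cv2.resize(np.clip((s-40)*1.4,0,255).astype(np.uint8)[235:315,310:400],None,fx=6,fy=6,interpolation=cv2.INTER_CUBIC))
E
```

```text
11.3 pos [ 0.5291 -0.2614  0.0967] F [-5.7  4.  14.6] T [ 0.68  0.95 -0.05] under 0.055 yaw 50.5 y [ 0.    -0.003 -1.   ]
```

View pics/c10.png

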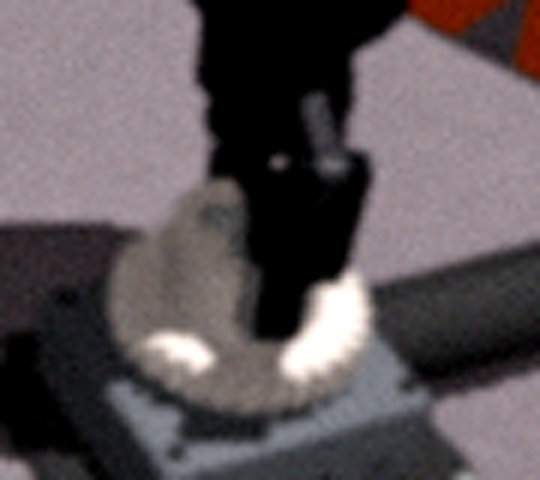

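View pics/side8.png

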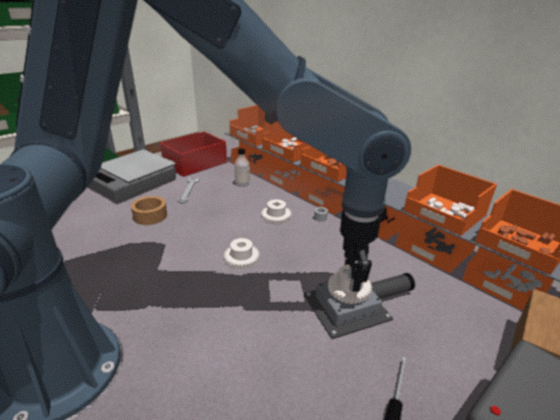

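The gear is seated on the housing collar: the hub shows at (220,210) in the crop and the shaft end is visible in the bore. The collar is on its stop, since z no longer changes while the force climbs to about 17 N net. Handing in.

```bash
python3 - <<'E'
from h import *
print(ticket.hand_in())
E
python3 st.py
```

```text
the job is handed in; nothing more can be done
None
the job is handed in; nothing more can be done
```

The cross-bore gear is on the splined shaft, hub up, with the collar pressed down to its stop. The gripper was still holding it when I handed the job in at about 11.3 s.

**What I did:** I gripped the gear by its hub, lifted it, turned it −13° and lowered it onto the shaft. The splines meshed on the first try.

**Last checks:**
- **Height:** the gear's underside is at about z = 0.055 m, worked out from the tool height. That is the fully-down value, and pressing harder moved it no further.
- **Downward push:** it was about 17 N net at the end. Collar contact began at about 5 N.
- **Grip and tilt:** the opening was 0.633, which matches the hub, and the tool was within about 0.003 rad of vertical.
- **Side picture:** the gear sits low on the housing, and the other parts look to be where they were. I did not re-measure their positions.

**What disagreed:**
- The two cameras put the shaft axis about 5 mm apart. I used a point between them and relied on contact forces.
- At the end a sideways force of about 7 N and a moment of about 1.2 N m remained, so the splines are probably leaning on one side within their clearance.
- I could not measure how well the gear is centred once seated. The roughly 1.25 mm spline clearance should keep it inside the 3 mm limit.

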